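Find and lock the high spot of a roller shaft on the checking bench

TASK

Take the roller shaft from its wooden stand and lay it gently in the two vees of the checking bench, crank at the bench's open end away from the keeper, and let go. Then turn it until the sprung plunger has been at its lowest reading, turn on to the high spot and leave it with the plunger at its highest reading, and finally fold the keeper down onto the shaft without losing the high spot. Leave the other things on the table where they are.

Things in the scene. Friction and masses are not known exactly. Their poses are not given: they have to be found in the camera images.
- bench: checking bench, fixed: grey base plate 80 x 170 mm, 12 mm thick, with a steel vee near either end (y -66 and +66 mm). Origin: centre of the plate's underside. The shaft belongs along its y, crank towards -y; nothing stands beyond the -y vee. Behind (+x) a column carries a sprung plunger and a white dial facing up (top 110 mm above the table, 72 mm wide, centred at x +85, y +30 mm)
- rest_crank (a point): point where the shaft's centre line lies when seated, in the vee at the bench's -y end (no keeper), 90 mm above the table; axes as the bench. Both vees are 12 mm wide along y, open upward at 90 degrees, with a mouth 28 mm wide and tops 97 mm above the table
- rest_tail (a point): the same in the vee at the bench's +y end, which has the keeper; 90 mm above the table
- plunger_tip (a point): foremost point of the sprung plunger's 18 mm steel ball end, at rest 16 mm behind (+x) the shaft's centre line and level with it, at bench y +30 mm; spring about 0.5 N
- plunger (a joint): reading of the sprung plunger, m: 0 when nothing touches it, grows as the shaft's off-centre collar pushes it back (+x of the bench). With the shaft seated it reads about 0.002 at the lowest and 0.010 at the high spot, nearly a cosine of the turning angle between. The dial's needle turns with it, 0.1 rad a mm. The shaft stays at whatever angle it is left
- keeper (a joint): hinge of the keeper, rad: about 0 (to 0.1) when it lies flat on the shaft, grows as it opens, 1.57 upright, 1.65 to 1.85 at the start; stays where it is left (about 1 N at its tip moves it). A steel arm 9 mm wide, 8 mm thick, with a black cross bar 18 mm thick and 22 mm long at its tip, 62 mm from the hinge; closed, it points to the bench's -x
- keeper_hinge (a point): hinge of the keeper, 28 mm behind the centre line at the +y vee, 102 mm above the table; hinge line along the bench's y
- keeper_tip (a point): centre of the keeper's cross bar
- stand: plywood stand, fixed: 90 x 160 mm board 10 mm thick with two steel vees at y -66 and +66 mm, in which the shaft waits with its centre line 64 mm above the table. Origin: centre of its underside; the shaft's axis lies along its y, crank towards -y
- shaft_grip (a point): the shaft's place to hold, on its centre line near the balance point. Axes: y along the shaft (tail +y, crank -y), z through the crank handle, upright at the start. Steel, about 0.65 kg: plain barrel 24 mm thick, free for 45 mm towards the crank and 30 mm towards the tail from this point
- journal_crank (a point): middle of the 16 mm journal at the crank end, on the centre line, 56 mm from shaft_grip
- journal_tail (a point): middle of the 16 mm journal at the tail end, on the centre line, 76 mm from shaft_grip. Between them, 40 mm from shaft_grip, sits a steel collar 44 mm across and 16 mm wide, 4 mm off centre, its high side at a different angle each time. The barrel's shoulders clear the bench's vees by 5 mm at each end
- crank_grip (a point): centre of the crank's black handle, a free-spinning sleeve 12 mm thick and 36 mm long parallel to the shaft, 30 mm off the centre line and 98 mm from shaft_grip towards -y; it can go all the way round
- gauge_block: bystander: small steel block gauge, 30 x 60 x 42 mm; origin at its underside
- cap_loose0: bystander: black bottle cap, 37 x 37 x 32 mm; origin at its underside
- caliper: bystander: caliper lying flat, 50 x 200 x 12 mm; origin at its underside
- label_roll: bystander: short roll of labels standing, 68 mm across, 60 mm high; origin at its underside
- glue_can: bystander: tin, 69 mm across, 76 mm high; origin at its underside

How it is judged:
By the outcome, as a careful person would: the job done as asked, in the order asked, and still so for the second after the job is handed in, with the robot touching nothing.
It also fails if it takes over 72 s, if anything falls off the work surface, if the arm or the gripper's body presses on something with over 40 N, if the wrist force passes 120 N, or if a joint passes its speed limit or range.

ROBOT

A 7-joint arm with a two-finger parallel gripper is mounted at the origin on a cart in front of the work surface, level with it; the furniture and walls round the work are solid. World frame = base frame: x ahead of the robot, y to its left, z up, the work surface at z = 0. Lengths are in m, angles in rad, forces in N, time in s.
With the tool pointing down it reaches from about 0.4 to 0.85 m from the base axis. Payload 4.5 kg.
Tool frame: the origin (TCP) lies between the finger pads; the fingertips stand r.finger_overhang ahead of it and the grasp point (between the pads) lies 8 mm behind it (r.finger_overhang is the distance from the TCP to the fingertips, in m); z points along the fingers, x is the direction in which the jaws open and shut, and the axes are right-handed (so a half turn about z gives the same grasp; the last joint's range is limited). The gripper opens to 88 mm and grips with 3 to 60 N. Pads are 18 mm wide; open, the fingers measure 123 mm over their backs; the gripper's body (75 mm by 187 mm) begins 45 mm behind the grasp point.
Start: joints at [-1.221, 0.689, -0.195, 1.565, 0.157, 0.902, -0.215], TCP at [0.194, 0.594, 0.25] pointing down, gripper open.
Joint ranges: [-3.01, 3.01], [-0.46, 2.08], [-1.47, 1.51], [0.13, 2.56], [-1, 4.14], [0.04, 2.09], [-2.66, 2.66]. Speed limits (rad/s): [2.57, 2.57, 3.14, 3.14, 3.14, 3.14, 3.14].

INTERFACE

Orientations are given as a unit quaternion [x, y, z, w].
In Python, from plant import r gives the robot as it stands.
- The arm moves only by the tool move_arm, never from a script. Its argument "targets" is a list that holds one entry, the list of rows, each a list of 7 numbers: the turn, a rotation vector about the world's x, y, z in rad, then the shift along the world's x, y, z in m, then the opening, from 0 (shut) to 1 (fully open). A call has 1 to 5 rows; each row shifts and turns the pose as measured when the row begins; what a row does not reach is not made up. A row lasts 1/10 s, in which the tool goes at most 50 mm and 8.59 degrees, less where a joint would pass 70% of its speed; a pose out of reach is approached as far as the arm can. A call with a gripper value outside its range is refused whole. The fingers move at their own pace and stop on an object; "force" is the grip in N (left out, the last holds). Time passes only in rows, so rows that do not move let the fingers close. It gives the time, the measured TCP pose, the force and the opening at its end, in the units of the state.
- r.get_state(): the state, without advancing time (a new reading comes with each control period).
- r.snapshot(name): name is "side" or "top" or "wrist"; returns a dict with "frame" (400x640x3 uint8, red, green, blue), "K" (3x3 intrinsics, pixels), "T" (4x4, takes a point from camera to world coordinates). Camera axes: x right, y up, looking along -z (the intrinsics and any distortion apply to the point x, -y, -z); pixel columns grow to the right and rows downward; lengths in m; the calibration is good to about 2 mm. The wrist camera is an equidistant fisheye: a pixel r from the principal point sees the ray r / f radians off the axis. A picture is of the moment at which its call begins. There is no depth.
- r.finish_job(): hands the job in, once; it reports no verdict.
Trained networks look in a picture, given as the dict that the camera call returned (one of the last four; its "shot" number tells which), for a name from the list of things; names that differ only in an ending like _2 or _b are one class to them, and where a whole thing is asked for, a point or a joint stands for the part that bears it (a point fixed in the world has none). Each returns a list of dicts, best first, with "score" (0 to 1); they miss things now and then, are a little off and sometimes report something else, mostly with a low value. They report only what shows in the picture. A call takes as long as a camera call.
- r.find_in(picture, query): "centre" ([row, column] in pixels, amid what is visible of it).
The state is a dict: "clock": time; "q": joint angles; "qd": joint speeds; "joint_torque": joint torques, N m; "tool_pos": TCP position; "eef_rot": TCP orientation; "contact_force": force on the tool from outside, world axes, zero at the start; "moment": the same for the moment, N m; "opening": opening from 0.0 (shut) to 1.0 (fully open).
Only numpy, scipy, OpenCV 4.12 (cv2) and the standard library are available. Lean on these libraries where they do the work, as an engineer would, in place of code of your own. Each camera call takes 0.05 s, during which the arm holds its last target. There are 200 camera calls.

## Working session

There is one attempt and no reset: what is moved stays moved. The work goes in short steps, Python scripts to look and compute and a tool call to move; the robot and the scene stay as the last step left them, time stands still between calls to the robot, and variables do not carry over. Pictures are saved under pics/ and viewed, about 8 in all and at most 12, crops included, and the job is handed in when it is done.

Besides the shell and the picture viewer there is one more tool, called after ">>>" in YAML: its name, and indented under it one key for each argument. move_arm: Moves the arm, as the interface text tells. Its arguments: {"type":"object","properties":{"targets":{"type":"array","items":{"type":"array","items":{"type":"array","items":{"type":"number"}}}},"force":{"type":"number"}},"required":["targets"]}

```bash
mkdir -p pics; ls; cat > h.py <<'E'
import numpy as np, cv2
from plant import r
def px2ray(p,rc):
    K,T=p["K"],np.array(p["T"]); v,u=rc
    x=(u-K[0][2])/K[0][0]; y=(v-K[1][2])/K[1][1]
    if p.get("fish"):
        t=np.hypot(x,y); s=np.sin(t)/t if t>1e-9 else 1; d=np.array([x*s,y*s,np.cos(t)])
    else: d=np.array([x,y,1.])
    d=np.array([d[0],-d[1],-d[2]]); d/=np.linalg.norm(d)
    return T[:3,3],T[:3,:3]@d
def atz(p,rc,z):
    o,d=px2ray(p,rc); return o+d*(z-o[2])/d[2]
def tri(*rays):
    A=0;b=0
    for o,d in rays:
        M=np.eye(3)-np.outer(d,d);A=A+M;b=b+M@o
    X=np.linalg.solve(A,b); return X,[float(np.linalg.norm((np.eye(3)-np.outer(d,d))@(X-o))) for o,d in rays]
def proj(p,X):
    T=np.array(p["T"]);K=p["K"];c=T[:3,:3].T@(np.array(X)-T[:3,3]); c=np.array([c[0],-c[1],-c[2]])
    if p.get("fish"):
        rr=np.hypot(c[0],c[1]);t=np.arctan2(rr,c[2]);a=c[:2]/max(rr,1e-9)*t
    else: a=c[:2]/c[2]
    return K[1][1]*a[1]+K[1][2],K[0][0]*a[0]+K[0][2]
def snap(n):
    p=r.snapshot(n); p["fish"]=n=="wrist"; return p
def save(p,f,marks=(),crop=None,sc=1):
    im=cv2.cvtColor(p["frame"],cv2.COLOR_RGB2BGR).copy()
    for X in marks:
        v,u=proj(p,X); cv2.circle(im,(int(u),int(v)),2,(0,0,255),-1)
    if crop: a,b,c,d=crop; im=im[a:b,c:d]
    cv2.imwrite("pics/"+f,cv2.resize(im,None,fx=sc,fy=sc,interpolation=cv2.INTER_CUBIC))
E
python3 - <<'E'
from h import *
np.set_printoptions(precision=4,suppress=True)
s=r.get_state();print(s,r.finger_overhang)
ps={n:snap(n) for n in("top","side","wrist")}
N="bench stand shaft_grip journal_crank journal_tail crank_grip keeper_tip keeper_hinge plunger_tip rest_crank rest_tail gauge_block cap_loose0 caliper label_roll glue_can".split()
D={}
for n,p in ps.items():
    print(n,np.array(p["K"]).round(1).tolist(),np.array(p["T"]).round(3).tolist(),[k for k in p if k not in("frame","K","T")])
    save(p,n+"0.png")
    for q in N:
        f=r.find_in(p,q); print(q,[(round(x["score"],2),np.round(x["centre"],1).tolist()) for x in f[:2]])
        if f: D[n,q]=px2ray(p,f[0]["centre"])
for q in N:
    a=[D[n,q] for n in ps if (n,q) in D]
    if len(a)>1: print(q,*tri(*a))
E
```

```text
pics
{'clock': 0.0, 'q': array([-1.2212,  0.69  , -0.1945,  1.5663,  0.1573,  0.9025, -0.2151]), 'qd': array([ 0.0008,  0.0005, -0.0005, -0.0017, -0.    ,  0.0016,  0.001 ]), 'joint_torque': array([  0.0002, -52.7559,  -1.2667, -15.3428,  -0.0526,   0.0064,
         0.0002]), 'tool_pos': array([0.194 , 0.5935, 0.2489]), 'eef_rot': array([ 0.8095,  0.5872, -0.0007,  0.0006]), 'contact_force': array([0.0559, 0.7621, 0.4636]), 'moment': array([ 0.0498, -0.0226, -0.0328]), 'opening': 1.0016508607687098} 0.011
top [[422.0, 0.0, 314.9], [0.0, 422.0, 200.9], [0.0, 0.0, 1.0]] [[0.028, 0.983, -0.181, 0.369], [-1.0, 0.029, 0.001, 0.01], [0.006, 0.181, 0.984, 1.185], [0.0, 0.0, 0.0, 1.0]] ['shot', 'fish']
bench [(0.63, [230.3, 249.5])]
stand [(0.68, [230.7, 387.3]), (0.39, [209.9, 435.1])]
shaft_grip [(0.58, [226.3, 391.6])]
journal_crank [(0.76, [227.9, 395.4])]
journal_tail [(0.39, [252.4, 321.7])]
crank_grip [(0.6, [221.7, 391.4])]
keeper_tip [(0.47, [214.0, 223.4])]
keeper_hinge [(0.83, [227.4, 246.6]), (0.69, [220.2, 237.8])]
plunger_tip [(0.41, [221.6, 241.4])]
rest_crank [(0.79, [227.2, 
[... 1827 characters left out ...]
2 0.1503] [0.0028499870855611263, 0.0028499870855611]
keeper_hinge [0.5056 0.1927 0.0399] [0.005239074076016332, 0.005239074076016654]
rest_crank [0.5038 0.1893 0.0444] [0.003396849557979175, 0.0033968495579791416]
rest_tail [0.5044 0.184  0.0371] [0.007052916897602896, 0.007052916897602879]
gauge_block [0.5926 0.4086 0.0158] [0.0012071877934219555, 0.0012071877934217781]
cap_loose0 [ 0.4408 -0.0133  0.0279] [0.0003095312384117744, 0.0003095312384117702]
caliper [ 0.7045 -0.2236 -0.0076] [0.006750368324856035, 0.006750368324856074]
label_roll [ 0.7198 -0.0015  0.032 ] [0.0037977939446346524, 0.0037977939446345514]
glue_can [ 0.6935 -0.3779  0.0429] [0.004911161798421033, 0.00491116179842078]
```

```bash
python3 - <<'E'
import cv2
a=cv2.imread("pics/top0.png")[140:300,170:470]; b=cv2.imread("pics/side0.png")[130:330,240:460]
cv2.imwrite("pics/topc.png",cv2.resize(a,None,fx=2.66,fy=2.66,interpolation=2))
cv2.imwrite("pics/sidec.png",cv2.resize(b,None,fx=3,fy=3,interpolation=2))
E
```

```text
(no output)
```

View pics/topc.png

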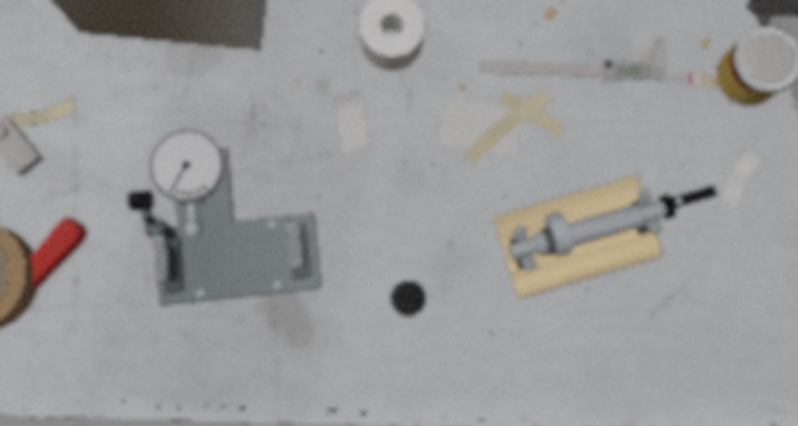

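View pics/sidec.png

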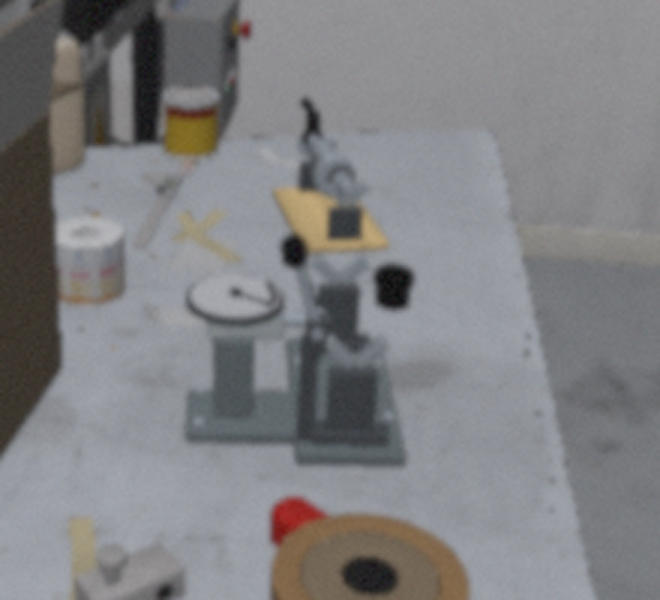

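The top view (crop scale 2.66) shows the bench plate centred near (240,250), turned about 6°. The stand is near (579,236), turned about 16°, with the crank to the right (-y) and the keeper and dial at upper left. The side view agrees. I'm moving over the bench for close wrist views.

>>> move_arm:
  targets:
    - [[0, 0, -0.14, 0.028, -0.037, 0.012, 1], [0, 0, -0.14, 0.028, -0.037, 0.012, 1], [0, 0, -0.14, 0.028, -0.037, 0.012, 1], [0, 0, -0.14, 0.028, -0.037, 0.012, 1], [0, 0, -0.14, 0.028, -0.037, 0.012, 1]]

```text
clock: 3.05
tool_pos: [0.3299, 0.4087, 0.3096]
eef_rot: [0.963, 0.269, -0.001, -0.004]
contact_force: [0.5, 0.7, 0.1]
opening: 0.997
```

>>> move_arm:
  targets:
    - [[0, 0, -0.14, 0.028, -0.037, 0.008, 1], [0, 0, -0.14, 0.028, -0.037, 0.008, 1], [0, 0, -0.14, 0.028, -0.037, 0.008, 1], [0, 0, 0, 0.028, -0.037, 0, 1], [0, 0, 0, 0.028, -0.037, 0, 1]]

```text
clock: 3.55
tool_pos: [0.4752, 0.2166, 0.3381]
eef_rot: [0.999, 0.052, 0.003, -0.006]
contact_force: [0.5, 0.9, -0.7]
opening: 0.998
```

```bash
cat >> h.py <<'E'
import pickle
def shot(n,f):
    p=snap(n); pickle.dump(p,open(f"pics/{f}.pkl","wb")); save(p,f+".png"); return p
def load(f): return pickle.load(open(f"pics/{f}.pkl","rb"))
E
python3 -c "
from h import *
p=shot('wrist','b1')"
```

>>> move_arm:
  targets:
    - [[0, 0, 0, 0.03, -0.04, -0.01, 1], [0, 0, 0, 0.03, -0.04, -0.01, 1], [0, 0, 0, 0, 0, 0, 1]]

```text
clock: 3.9
tool_pos: [0.5366, 0.1325, 0.3208]
eef_rot: [0.999, 0.043, 0.007, -0.003]
contact_force: [0.2, -0.2, -0.1]
opening: 1.0
```

```bash
python3 -c "
from h import *
p=shot('wrist','b2')
a=cv2.imread('pics/b1.png');cv2.imwrite('pics/b1c.png',cv2.resize(a,(800,500)))
a=cv2.imread('pics/b2.png');cv2.imwrite('pics/b2c.png',cv2.resize(a,(800,500)))
"
```

```text
(no output)
```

View pics/b1c.png

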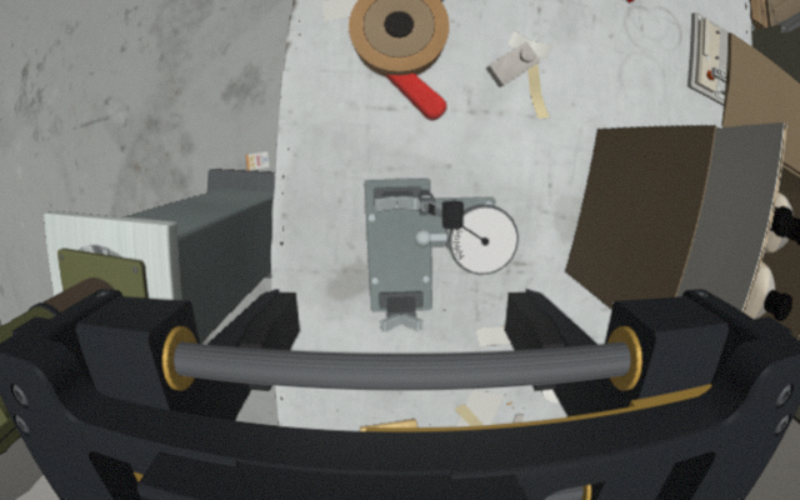

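View pics/b2c.png

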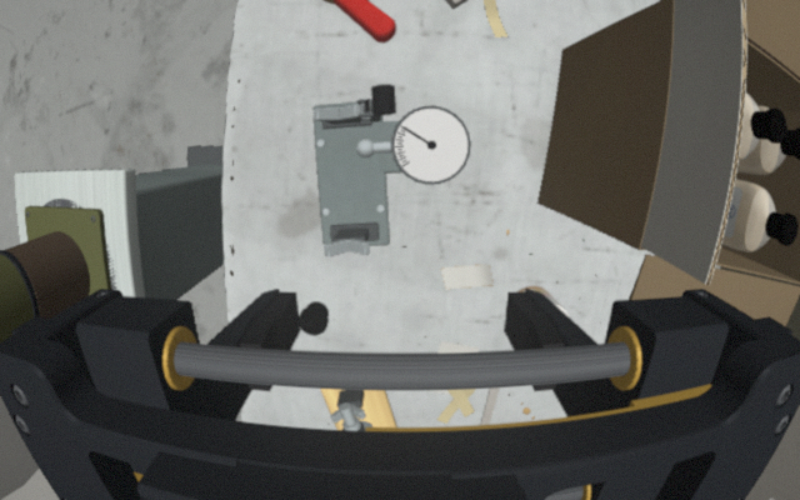

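b1 shows the bench from plate corner (365,181) to (433,309), dial at (483,241) and the vees at about (400,203) and (400,322). b2 shows it shifted, with dial at (431,145) and plate corners (313,105), (323,244) and (389,241). The keeper bar is at (452,214) in b1 and (383,99) in b2.

```bash
cat > fit.py <<'E'
from h import *
from scipy.optimize import least_squares
np.set_printoptions(precision=4,suppress=True)
P={k:load(k) for k in("b1","b2")}
def dial(p,c):
    g=cv2.cvtColor(p["frame"],cv2.COLOR_RGB2GRAY)
    c=[int(x) for x in c]; s=cv2.resize(g[c[0]-40:c[0]+40,c[1]-40:c[1]+40],None,fx=4,fy=4,interpolation=2)
    ci=cv2.HoughCircles(cv2.GaussianBlur(s,(0,0),3),cv2.HOUGH_GRADIENT,2,500,param1=80,param2=20,minRadius=80,maxRadius=140)
    x,y,rr=ci[0,0]; return [c[0]-40+(y-1.5)/4,c[1]-40+(x-1.5)/4],rr/4
d1,r1=dial(P["b1"],(193,386)); d2,r2=dial(P["b2"],(116,345)); print(d1,r1,d2,r2)
print("dial tri",*tri(px2ray(P["b1"],d1),px2ray(P["b2"],d2)))
k1=(214*.8,452*.8);k2=(99*.8,383*.8); print("keeper bar tri",*tri(px2ray(P["b1"],k1),px2ray(P["b2"],k2)))
obs=[("b1",(85e-3,30e-3,.11),d1),("b2",(85e-3,30e-3,.11),d2)]
C=lambda x,y:(x*1e-3,y*1e-3,.012)
for k,m,q in[("b1",C(-40,85),(181,365)),("b1",C(40,-85),(309,433)),("b1",C(-40,-85),(310,371)),("b2",C(-40,85),(106,313)),("b2",C(-40,-85),(244,323)),("b2",C(40,-85),(241,389))]:
    obs.append((k,m,(q[0]*.8,q[1]*.8)))
def W(v,m): c,s=np.cos(v[2]),np.sin(v[2]); return np.array([v[0]+c*m[0]-s*m[1],v[1]+s*m[0]+c*m[1],m[2]])
def f(v): return np.concatenate([np.array(proj(P[k],W(v,m)))-q for k,m,q in obs])
s=least_squares(f,[.5,.185,.1],loss="soft_l1"); v=s.x
print(v,np.degrees(v[2])); print(s.fun.reshape(-1,2))
L=[(sx*40,sy*85,12) for sx in(-1,1) for sy in(-1,1)]+[(x,y,97) for x in(-14,14) for y in(-72,-60,60,72)]+[(0,-66,90),(0,66,90),(85,30,110),(16,30,90)]
ims=[]
for k in P:
    p=P[k]; im=cv2.cvtColor(p["frame"],cv2.COLOR_RGB2BGR); 
    cv,cu=[int(x) for x in proj(p,W(v,(.02,0,.05)))]; cv=max(cv,75)
    S=5; o=cv2.resize(im[cv-75:cv+75,cu-60:cu+60],None,fx=3.2,fy=4,interpolation=2)
    for m in L:
        a,b=proj(p,W(v,np.array(m)/1e3)); cv2.circle(o,(int((b-cu+60.5)*3.2),int((a-cv+75.5)*4)),2,(0,0,255),-1)
    ims.append(o)
cv2.imwrite("pics/ov.png",np.hstack(ims))
E
python3 fit.py
```

```text
[np.float32(192.875), np.float32(385.375)] 24.65 [np.float32(114.375), np.float32(344.875)] 30.2
dial tri [0.558  0.2044 0.1111] [0.0016602654424906764, 0.0016602654424904826]
keeper bar tri [0.516  0.2347 0.1618] [0.00015087233579282063, 0.00015087233579301395]
[0.4797 0.1644 0.131 ] 7.508237734975032
[[-1.2678  2.6836]
 [ 0.1761  0.4535]
 [-1.7178 -1.0138]
 [ 0.212  -0.726 ]
 [ 0.8194 -0.312 ]
 [-1.8104 -0.6435]
 [ 2.5602  0.0142]
 [ 2.285   0.3834]]
```

View pics/ov.png

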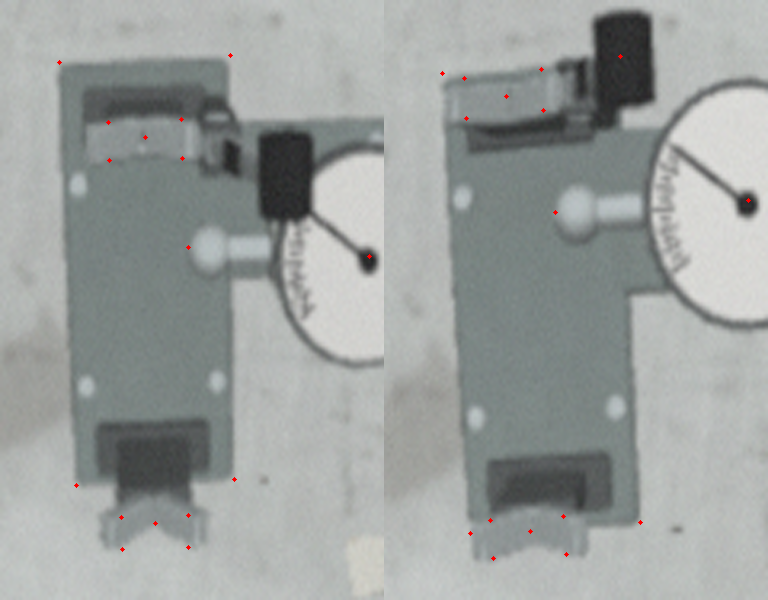

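>>> move_arm:
  targets:
    - [[0, 0, 0.04, 0, -0.045, 0, 1], [0, 0, 0.04, 0, -0.045, 0, 1], [0, 0, 0.04, 0, -0.045, 0, 1], [0, 0, 0.04, -0.005, -0.045, 0, 1], [0, 0, 0.04, -0.005, -0.045, 0, 1]]

```text
clock: 4.45
tool_pos: [0.5237, -0.0771, 0.3213]
eef_rot: [0.987, 0.162, 0.007, -0.01]
contact_force: [1.1, -0.0, 0.4]
opening: 0.997
```

>>> move_arm:
  targets:
    - [[0, 0, 0, -0.005, -0.045, 0, 1], [0, 0, 0, -0.005, -0.045, 0, 1], [0, 0, 0, 0, 0, 0, 1]]

```text
clock: 4.75
tool_pos: [0.5119, -0.173, 0.3223]
eef_rot: [0.987, 0.16, 0.007, -0.009]
contact_force: [0.4, -0.8, 1.0]
opening: 1.002
```

```bash
python3 -c "
from h import *
p=shot('wrist','s1')"
```

>>> move_arm:
  targets:
    - [[0, 0, 0, 0.02, 0.04, -0.01, 1], [0, 0, 0, 0.02, 0.02, -0.01, 1], [0, 0, 0, 0, 0, 0, 1]]

```text
clock: 5.1
tool_pos: [0.5543, -0.101, 0.3027]
eef_rot: [0.986, 0.164, 0.009, -0.012]
contact_force: [-0.1, 0.1, -0.8]
opening: 1.001
```

```bash
python3 -c "
from h import *
a=load('s1');b=shot('wrist','s2')
for n,p in (('s1',a),('s2',b)): print(n,{q:[(round(x['score'],2),np.round(x['centre'],1).tolist()) for x in r.find_in(p,q)[:1]] for q in ('stand','shaft_grip','crank_grip')})
cv2.imwrite('pics/sc.png',cv2.cvtColor(np.vstack([a['frame'][0:290],b['frame'][0:290]]),cv2.COLOR_RGB2BGR))
"
```

```text
s1 {'stand': [(0.65, [180.8, 305.7])], 'shaft_grip': [(0.74, [191.3, 312.5])], 'crank_grip': [(0.57, [274.3, 314.2])]}
s2 {'stand': [(0.57, [219.1, 279.2])], 'shaft_grip': [(0.65, [221.1, 265.8])], 'crank_grip': [(0.35, [18.7, 322.0])]}
```

View pics/sc.png

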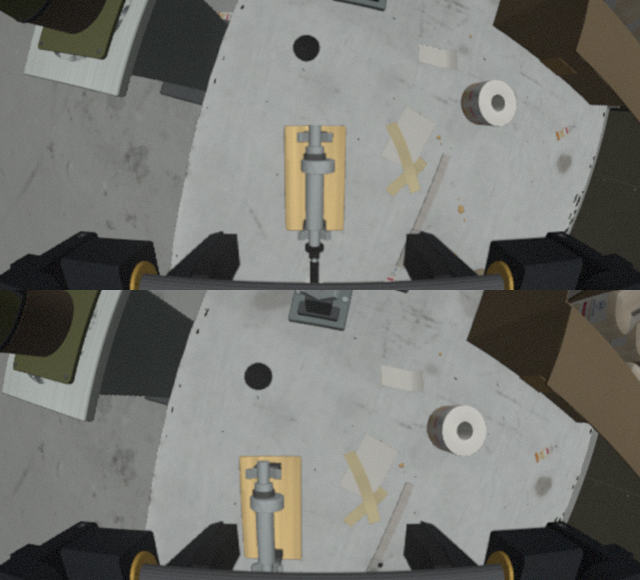

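The overlay shows the bench model lying on the vees, ball and dial centre to within about 1 px (~1 mm). s1 shows the stand board from (285,125) to (344,230), collar at (316,163) and handle at about (314,265); s2 gives a second view. Next I fit the stand.

```bash
sed -i 's/^d1,r1.*$/if __name__!="__main__": raise SystemExit/' /dev/null; cat > fit2.py <<'E'
from h import *
from scipy.optimize import least_squares
np.set_printoptions(precision=4,suppress=True)
P={k:load(k) for k in("s1","s2")}
C=lambda x,y:(x*1e-3,y*1e-3,.01)
obs=[("s1",C(-45,80),(125,285)),("s1",C(45,80),(126,345)),("s1",C(45,-80),(230,344)),("s1",C(-45,-80),(230,287)),
("s2",C(-45,80),(167,240)),("s2",C(45,80),(167,301)),("s2",C(45,-80),(268,302))]
def W(v,m): c,s=np.cos(v[2]),np.sin(v[2]); return np.array([v[0]+c*m[0]-s*m[1],v[1]+s*m[0]+c*m[1],m[2]])
def f(v): return np.concatenate([np.array(proj(P[k],W(v,m)))-q for k,m,q in obs])
s=least_squares(f,[.51,-.197,.28],loss="soft_l1"); v=s.x
print(v,np.degrees(v[2])); print(s.fun.reshape(-1,2).round(1).tolist())
L=[(sx*45,sy*80,10) for sx in(-1,1) for sy in(-1,1)]+[(x,y,64) for x in(-12,12) for y in(-50,-10,10)]+[(0,86,64),(0,66,72),(0,-66,72),(0,-108,100),(0,-90,100),(0,-126,100)]
ims=[]
for k in P:
    p=P[k]; im=cv2.cvtColor(p["frame"],cv2.COLOR_RGB2BGR); 
    cv,cu=[int(x) for x in proj(p,W(v,(0,-.02,.05)))]; cv=min(cv,315)
    o=cv2.resize(im[cv-85:cv+85,cu-50:cu+50],None,fx=4,fy=3.5,interpolation=2)
    for m in L:
        a,b=proj(p,W(v,np.array(m)/1e3)); cv2.circle(o,(int((b-cu+50.5)*4),int((a-cv+85.5)*3.5)),2,(0,0,255),-1)
    ims.append(o)
    print(k,cv,cu)
cv2.imwrite("pics/ov2.png",np.hstack(ims))
print("tri from nets",*tri(px2ray(P["s1"],(163,316)),px2ray(P["s2"],(212,268))))
print(W(v,(0,.030,.09)),W(v,(0,-.01,.064)))
E
python3 fit2.py
```

```text
[ 0.5147 -0.1937  0.3153] 18.06355409777835
[[0.3, -0.9], [-0.6, 1.7], [0.7, 0.4], [0.7, -0.8], [-0.8, -1.3], [-0.9, 0.7], [1.7, 0.2]]
s1 199 315
s2 243 267
tri from nets [ 0.5077 -0.1638  0.0644] [0.002285578881024291, 0.002285578881024456]
[ 0.5054 -0.1651  0.09  ] [ 0.5178 -0.2032  0.064 ]sed: couldn't edit /dev/null: not a regular file
```

View pics/ov2.png

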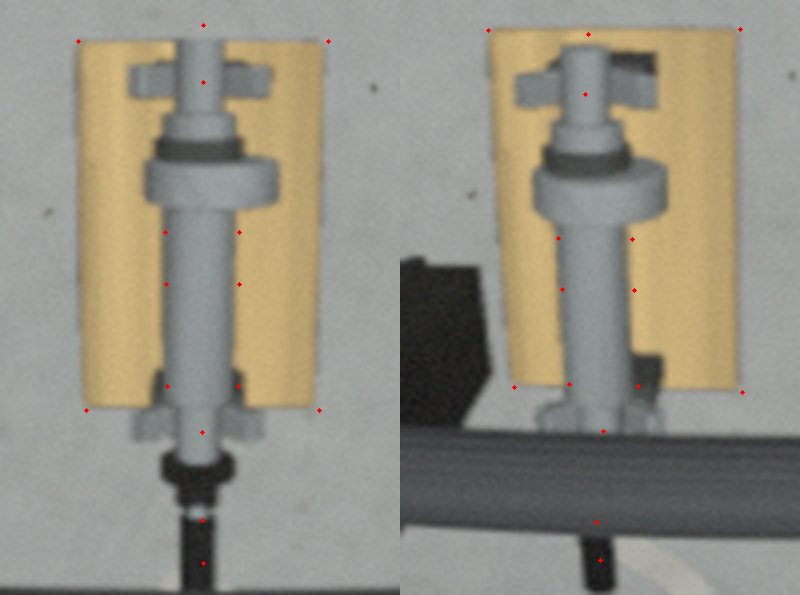

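The overlay fits: the shaft axis lies about 1 mm to -x of the model, and the collar's bulge is towards +x, about +3 mm. Crank up is therefore fairly near the high spot.

```bash
cat >> h.py <<'E'
from scipy.spatial.transform import Rotation as R
np.set_printoptions(precision=4,suppress=True)
B=np.array([.4797,.1644,.131])
def WB(x,y,z): c,s=np.cos(B[2]),np.sin(B[2]); return np.array([B[0]+(c*x-s*y)/1e3,B[1]+(s*x+c*y)/1e3,z/1e3])
def to(pos,yaw,tilt=0):
    s=r.get_state(); c,n=np.cos(yaw),np.sin(yaw)
    T=R.from_matrix(np.array([[c,n,0],[n,-c,0],[0,0,-1.]]))
    if tilt: T=R.from_rotvec(np.array([c,n,0])*tilt)*T
    d=(T*R.from_quat(s["eef_rot"]).inv()).as_rotvec()
    print("t",round(s["clock"],2),"pos",s["tool_pos"],"turn",d,"shift",np.array(pos)-s["tool_pos"],"F",s["contact_force"],"M",s["moment"],"op",round(s["opening"],3))
E
python3 -c "
from h import *
to([.5168,-.2035,.056],.320)"
```

```text
t 5.45 pos [ 0.552  -0.1087  0.3042] turn [-0.0229  0.0141  0.0009] shift [-0.0352 -0.0948 -0.2482] F [-0.0931  0.1909 -0.1088] M [-0.0998  0.0166 -0.0287] op 1.001
```

>>> move_arm:
  targets:
    - [[-0.008, 0.005, 0, -0.012, -0.032, -0.025, 1], [-0.008, 0.005, 0, -0.012, -0.032, -0.03, 1], [-0.007, 0.004, 0, -0.011, -0.031, -0.03, 1], [0, 0, 0, 0, 0, -0.04, 1], [0, 0, 0, 0, 0, 0, 1]]

```text
clock: 5.95
tool_pos: [0.5159, -0.2101, 0.1794]
eef_rot: [0.988, 0.157, 0.004, 0.002]
contact_force: [-1.7, 0.4, 0.6]
opening: 0.998
```

```bash
python3 -c "
from h import *
to([.5168,-.2035,.056],.320)"
```

```text
t 5.95 pos [ 0.5159 -0.2101  0.1794] turn [0.0036 0.0087 0.0045] shift [ 0.0009  0.0066 -0.1234] F [-1.6857  0.3955  0.575 ] M [ 0.0274  0.1207 -0.0378] op 0.998
```

>>> move_arm:
  targets:
    - [[0.003, 0.008, 0.004, 0.001, 0.004, -0.04, 1], [0, 0, 0, 0, 0.002, -0.035, 1], [0, 0, 0, 0, 0, -0.025, 1], [0, 0, 0, 0, 0, -0.015, 1], [0, 0, 0, 0, 0, 0, 1]]

```text
clock: 6.45
tool_pos: [0.5228, -0.2073, 0.0694]
eef_rot: [0.987, 0.158, 0.006, 0.004]
contact_force: [-0.4, -0.5, -0.3]
opening: 0.998
```

```bash
python3 -c "
from h import *
to([.5168,-.2035,.056],.320)"
```

```text
t 6.45 pos [ 0.5228 -0.2073  0.0694] turn [0.0052 0.0137 0.0035] shift [-0.006   0.0038 -0.0134] F [-0.4335 -0.4967 -0.3157] M [-0.0391  0.0659 -0.0112] op 0.998
```

>>> move_arm:
  targets:
    - [[0.005, 0.014, 0.003, -0.006, 0.004, -0.013, 1], [0, 0, 0, 0, 0, 0, 1]]

```text
clock: 6.65
tool_pos: [0.5186, -0.2035, 0.0588]
eef_rot: [0.987, 0.159, 0.001, 0.001]
contact_force: [-0.2, 0.1, -0.7]
opening: 1.0
```

```bash
python3 -c "
from h import *
to([.5168,-.2035,.056],.320)"
```

```text
t 6.65 pos [ 0.5186 -0.2035  0.0588] turn [0.0011 0.0032 0.0001] shift [-0.0018  0.     -0.0028] F [-0.1757  0.0664 -0.7179] M [-0.0336  0.0525  0.0107] op 1.0
```

>>> move_arm:
  targets:
    - [[0.001, 0.003, 0, -0.0018, 0, -0.003, 0.4], [0, 0, 0, 0, 0, 0, 0.3], [0, 0, 0, 0, 0, 0, 0.2], [0, 0, 0, 0, 0, 0, 0.2], [0, 0, 0, 0, 0, 0, 0.2]]
  force: 25

```text
clock: 7.15
tool_pos: [0.5187, -0.2042, 0.0586]
eef_rot: [0.987, 0.159, 0.002, 0.001]
contact_force: [0.5, -0.6, -0.9]
opening: 0.565
```

```bash
python3 -c "
from h import *
to([.5168,-.2035,.056],.320)"
```

```text
t 7.15 pos [ 0.5187 -0.2042  0.0586] turn [0.0018 0.0049 0.0002] shift [-0.0019  0.0007 -0.0026] F [ 0.4529 -0.6432 -0.9394] M [-0.0434  0.0502 -0.024 ] op 0.565
```

>>> move_arm:
  targets:
    - [[0.002, 0.005, 0, -0.004, 0.001, -0.005, 0.2], [0, 0, 0, 0, 0, 0, 0.2], [0, 0, 0, 0, 0, 0, 0.2], [0, 0, 0, 0, 0, 0, 0.2], [0, 0, 0, 0, 0, 0, 0.2]]
  force: 30

```text
clock: 7.65
tool_pos: [0.5165, -0.2026, 0.0534]
eef_rot: [0.987, 0.16, 0.002, -0.0]
contact_force: [-0.6, -0.3, 0.7]
opening: 0.247
```

```bash
python3 -c "
from h import *
to([.5168,-.2035,.056],.320)"
```

```text
t 7.65 pos [ 0.5165 -0.2026  0.0534] turn [-0.0006  0.0034 -0.0007] shift [ 0.0003 -0.0009  0.0026] F [-0.5507 -0.3297  0.6576] M [-0.1223  0.19    0.0231] op 0.247
```

>>> move_arm:
  targets:
    - [[0, 0, 0, 0, 0, 0, 0], [0, 0, 0, 0, 0, 0, 0], [0, 0, 0, 0, 0, 0, 0]]
  force: 35

```text
clock: 7.95
tool_pos: [0.5165, -0.2026, 0.0534]
eef_rot: [0.987, 0.16, 0.002, -0.0]
contact_force: [2.5, 0.6, -0.8]
opening: 0.249
```

```bash
python3 -c "
from h import *
to([.5168,-.2035,.056],.320)"
```

```text
t 7.95 pos [ 0.5165 -0.2026  0.0534] turn [-0.0006  0.0033 -0.0006] shift [ 0.0003 -0.0009  0.0026] F [ 2.4735  0.6164 -0.8261] M [ 0.083  -0.1872  0.0283] op 0.249
```

>>> move_arm:
  targets:
    - [[0, 0, 0, 0, 0, 0.02, 0], [0, 0, 0, 0, 0, 0.03, 0], [0, 0, 0, 0, 0, 0.03, 0], [0, 0, 0, 0, 0, 0.03, 0], [0, 0, 0, 0, 0, 0.02, 0]]

```text
clock: 8.45
tool_pos: [0.505, -0.2006, 0.1792]
eef_rot: [0.987, 0.159, -0.011, -0.005]
contact_force: [0.8, 0.7, -8.1]
opening: 0.25
```

```bash
python3 -c "
from h import *
to(WB(0,-10,150),B[2])"
```

```text
t 8.45 pos [ 0.505  -0.2006  0.1792] turn [-0.0094 -0.0226 -0.1886] shift [-0.024   0.3551 -0.0292] F [ 0.7762  0.6608 -8.1058] M [-0.1223 -0.0944  0.0259] op 0.25
```

>>> move_arm:
  targets:
    - [[-0.003, -0.006, -0.025, -0.004, 0.03, 0.01, 0], [-0.003, -0.006, -0.025, -0.004, 0.04, 0.01, 0], [-0.003, -0.006, -0.025, -0.004, 0.045, 0, 0], [0, 0, -0.025, -0.004, 0.045, 0, 0], [0, 0, -0.025, -0.004, 0.045, 0, 0]]

```text
clock: 8.95
tool_pos: [0.4773, -0.0016, 0.199]
eef_rot: [0.996, 0.084, -0.007, 0.004]
contact_force: [1.6, 0.4, -7.0]
opening: 0.251
```

>>> move_arm:
  targets:
    - [[0, 0, -0.025, -0.002, 0.045, 0, 0], [0, 0, -0.02, 0, 0.04, 0, 0], [0, 0, -0.018, 0, 0.03, 0, 0], [0, 0, 0, 0, 0.01, 0, 0], [0, 0, 0, 0, 0, 0, 0]]

```text
clock: 9.45
tool_pos: [0.4647, 0.134, 0.1943]
eef_rot: [0.998, 0.057, -0.017, 0.004]
contact_force: [-0.1, -0.9, -6.5]
opening: 0.251
```

```bash
python3 -c "
from h import *
to(WB(0,-10,150),B[2])
p=shot('wrist','c1'); q=shot('side','c1s')"
```

```text
t 9.45 pos [0.4647 0.134  0.1943] turn [ 0.0101 -0.0331  0.016 ] shift [ 0.0163  0.0205 -0.0443] F [-0.0844 -0.9288 -6.522 ] M [-0.1304 -0.0314  0.0225] op 0.251
```

>>> move_arm:
  targets:
    - [[0.01, -0.033, 0.016, 0.018, 0.021, -0.01, 0], [0, 0, 0, 0, 0, -0.02, 0], [0, 0, 0, 0, 0, -0.02, 0], [0, 0, 0, 0, 0, 0, 0]]

```text
clock: 9.95
tool_pos: [0.4846, 0.1424, 0.1435]
eef_rot: [0.998, 0.057, 0.0, 0.004]
contact_force: [-0.6, -0.1, -7.3]
opening: 0.249
```

```bash
python3 -c "
from h import *
to(WB(0,-9,80),B[2])"
```

```text
t 9.95 pos [0.4846 0.1424 0.1435] turn [0.007  0.0012 0.0171] shift [-0.0037  0.0131 -0.0635] F [-0.6225 -0.0916 -7.3235] M [-0.0619  0.2119 -0.0125] op 0.249
```

>>> move_arm:
  targets:
    - [[0.007, 0.001, 0.017, -0.004, 0.013, 0, 0], [0, 0, 0.008, -0.002, 0.007, -0.01, 0], [0, 0, 0, 0, 0, 0, 0]]

```text
clock: 10.25
tool_pos: [0.4789, 0.1602, 0.1343]
eef_rot: [0.998, 0.067, 0.0, 0.0]
contact_force: [-0.1, 0.2, -7.0]
opening: 0.252
```

```bash
python3 -c "
from h import *
to(WB(0,-9,80),B[2])
a=load('c1')['frame'];b=shot('side','c2s')['frame'];
cv2.imwrite('pics/cc.png',cv2.cvtColor(np.hstack([a[0:330,150:550],cv2.resize(b[150:315,240:440],None,fx=2,fy=2)]),cv2.COLOR_RGB2BGR))"
```

```text
t 10.25 pos [0.4789 0.1602 0.1343] turn [ 0.0008  0.0008 -0.0039] shift [ 0.002  -0.0047 -0.0543] F [-0.1202  0.1516 -7.0122] M [-0.0302  0.1153 -0.0185] op 0.252
```

View pics/cc.png

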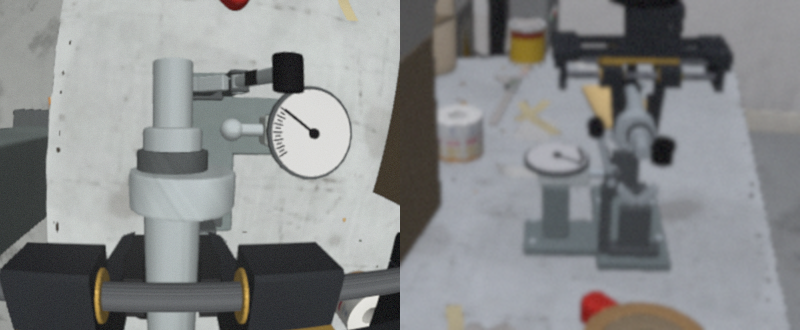

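The wrist crop shows the shaft held level, its collar bulging to +x, and the needle at zero, pointing upper-left from (314,133) to (285,108). The side crop shows it above the vees. I'm lowering gently.

>>> move_arm:
  targets:
    - [[0, 0, -0.004, 0.002, -0.004, -0.01, 0], [0, 0, 0, 0, 0, -0.012, 0], [0, 0, 0, 0, 0, -0.01, 0], [0, 0, 0, 0, 0, 0, 0]]

```text
clock: 10.7
tool_pos: [0.4827, 0.1553, 0.1012]
eef_rot: [0.998, 0.065, 0.002, 0.0]
contact_force: [-2.4, -0.4, -7.3]
opening: 0.249
```

```bash
python3 -c "
from h import *
to(WB(0,-9,80),B[2])"
```

```text
t 10.7 pos [0.4827 0.1553 0.1012] turn [0.0005 0.0047 0.0014] shift [-0.0018  0.0002 -0.0212] F [-2.4092 -0.4454 -7.2501] M [-0.1016  0.1683  0.0556] op 0.249
```

>>> move_arm:
  targets:
    - [[0, 0.005, 0.001, -0.003, 0, -0.006, 0], [0, 0, 0, 0, 0, -0.006, 0], [0, 0, 0, 0, 0, 0, 0]]

```text
clock: 11.0
tool_pos: [0.4789, 0.155, 0.0877]
eef_rot: [0.998, 0.065, -0.001, 0.0]
contact_force: [-0.8, -0.2, -6.9]
opening: 0.251
```

```bash
python3 -c "
from h import *
to(WB(0,-9,80),B[2])"
```

```text
t 11.0 pos [0.4789 0.155  0.0877] turn [ 0.001  -0.0023  0.0003] shift [ 0.002   0.0005 -0.0077] F [-0.8283 -0.1993 -6.9217] M [-0.1104  0.1832  0.0028] op 0.251
```

>>> move_arm:
  targets:
    - [[0, -0.002, 0, 0.002, 0, -0.004, 0], [0, 0, 0, 0, 0, -0.002, 0], [0, 0, 0, 0, 0, 0, 0]]

```text
clock: 11.3
tool_pos: [0.481, 0.155, 0.0812]
eef_rot: [0.998, 0.065, -0.0, 0.001]
contact_force: [-1.5, 0.5, -7.6]
opening: 0.251
```

```bash
python3 -c "
from h import *
to(WB(0,-9,80),B[2])"
```

```text
t 11.3 pos [0.481  0.155  0.0812] turn [ 0.0011 -0.0002  0.0001] shift [-0.0002  0.0004 -0.0012] F [-1.5191  0.4877 -7.631 ] M [-0.1336  0.2051  0.0652] op 0.251
```

>>> move_arm:
  targets:
    - [[0, 0, 0, 0, 0, -0.002, 0], [0, 0, 0, 0, 0, 0, 0]]

```text
clock: 11.5
tool_pos: [0.4809, 0.155, 0.0797]
eef_rot: [0.998, 0.066, -0.0, 0.0]
contact_force: [-1.3, -0.0, -5.9]
opening: 0.248
```

>>> move_arm:
  targets:
    - [[0, 0, 0, 0, 0, -0.002, 0], [0, 0, 0, 0, 0, 0, 0]]

```text
clock: 11.7
tool_pos: [0.4808, 0.1551, 0.0796]
eef_rot: [0.998, 0.066, 0.0, 0.0]
contact_force: [-1.9, 0.0, -7.4]
opening: 0.245
```

```bash
python3 -c "
from h import *
to(WB(0,-9,80),B[2])"
```

```text
t 11.7 pos [0.4808 0.1551 0.0796] turn [ 0.0002  0.0005 -0.0012] shift [0.0001 0.0004 0.0004] F [-1.9238  0.0487 -7.3504] M [-0.1023  0.4695  0.1807] op 0.245
```

>>> move_arm:
  targets:
    - [[0, 0, 0, 0, 0, -0.003, 0], [0, 0, 0, 0, 0, 0, 0]]

```text
clock: 11.9
tool_pos: [0.4809, 0.155, 0.0793]
eef_rot: [0.998, 0.066, 0.001, -0.0]
contact_force: [-1.5, 0.0, -8.3]
opening: 0.247
```

```bash
python3 -c "
from h import *
to(WB(0,-9,80),B[2])"
```

```text
t 11.9 pos [0.4809 0.155  0.0793] turn [-0.001   0.0021 -0.0007] shift [-0.      0.0005  0.0007] F [-1.4944  0.0183 -8.298 ] M [-0.1315  0.3547  0.0391] op 0.247
```

>>> move_arm:
  targets:
    - [[0, 0, 0, 0, 0, -0.003, 0], [0, 0, 0, 0, 0, -0.003, 0], [0, 0, 0, 0, 0, -0.003, 0]]

```text
clock: 12.2
tool_pos: [0.4809, 0.155, 0.0775]
eef_rot: [0.998, 0.065, 0.003, -0.002]
contact_force: [-8.2, -1.3, 38.4]
opening: 0.246
```

```bash
python3 -c "
from h import *
to(WB(0,-9,80),B[2])
a=shot('wrist','d1')['frame'];b=shot('side','d1s')['frame'];
cv2.imwrite('pics/d1c.png',cv2.cvtColor(np.hstack([a[0:330,150:550],cv2.resize(b[150:315,240:440],None,fx=2,fy=2)]),cv2.COLOR_RGB2BGR))"
```

```text
t 12.2 pos [0.4809 0.155  0.0775] turn [-0.0041  0.0054  0.0009] shift [-0.      0.0005  0.0025] F [-8.239  -1.2914 38.4342] M [-0.3232  1.7374  0.1077] op 0.246
```

>>> move_arm:
  targets:
    - [[0, 0, 0, 0, 0, 0.0015, 0], [0, 0, 0, 0, 0, 0, 0]]

```text
clock: 12.5
tool_pos: [0.4816, 0.1552, 0.0798]
eef_rot: [0.998, 0.065, 0.004, -0.002]
contact_force: [-0.3, 1.3, -6.7]
opening: 0.244
```

```bash
python3 -c "
from h import *
to(WB(0,-9,80),B[2])"
```

```text
t 12.5 pos [0.4816 0.1552 0.0798] turn [-0.005   0.0079  0.0015] shift [-0.0007  0.0003  0.0002] F [-0.2532  1.2595 -6.6939] M [-0.0962  0.1151  0.0126] op 0.244
```

>>> move_arm:
  targets:
    - [[-0.005, 0.008, 0, -0.001, 0, -0.003, 0], [0, 0, 0, 0, 0, -0.001, 0], [0, 0, 0, 0, 0, 0, 0.35], [0, 0, 0, 0, 0, 0, 0.5], [0, 0, 0, 0, 0, 0, 0.5]]

```text
clock: 13.0
tool_pos: [0.4835, 0.1557, 0.0772]
eef_rot: [0.998, 0.064, 0.002, -0.0]
contact_force: [0.4, -0.1, -0.3]
opening: 0.485
```

```bash
python3 -c "
from h import *
to(WB(0,-9,80),B[2])
a=shot('wrist','d2')['frame'];b=shot('side','d2s')['frame'];
cv2.imwrite('pics/d2c.png',cv2.cvtColor(np.hstack([a[0:330,150:550],cv2.resize(b[150:315,240:440],None,fx=2,fy=2)]),cv2.COLOR_RGB2BGR))"
```

```text
t 13.0 pos [0.4835 0.1557 0.0772] turn [-0.0009  0.0045  0.0028] shift [-0.0026 -0.0002  0.0028] F [ 0.3906 -0.0734 -0.2699] M [-0.0649  0.1185  0.0107] op 0.485
```

View pics/d2c.png

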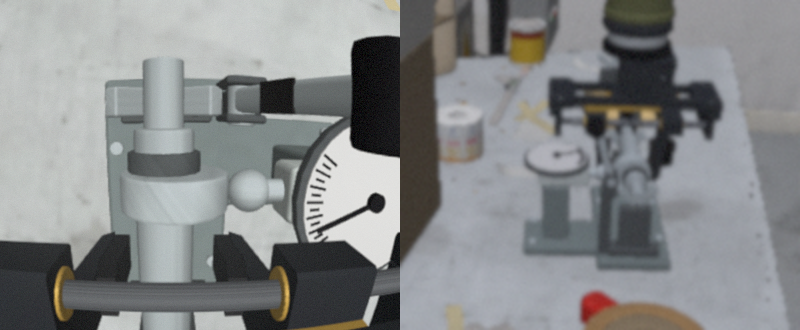

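The shaft is seated. In the wrist crop the collar pushes the ball and the needle has swung from upper-left to lower-left, at (318,232) from (376,203), so it reads near the high spot. Next I lift clear and find the handle.

>>> move_arm:
  targets:
    - [[0, 0.004, 0.002, -0.002, 0, 0.02, 0.5], [0, 0, 0, 0, 0, 0.03, 0.5], [0, 0, 0, 0, 0, 0.03, 0.5], [0, 0, 0, 0, 0, 0.02, 0.5], [0, 0, 0, 0, 0, 0, 0.5]]

```text
clock: 13.6
tool_pos: [0.4809, 0.1553, 0.1786]
eef_rot: [0.998, 0.065, -0.001, 0.0]
contact_force: [1.0, 0.3, 0.5]
opening: 0.497
```

```bash
python3 -c "
from h import *
to(WB(0,-112,170),B[2])
p=shot('top','e1'); w=shot('wrist','e1w')
g=cv2.cvtColor(p['frame'],cv2.COLOR_RGB2GRAY)
for q in ('crank_grip','keeper_tip'): print(q,[(round(x['score'],2),np.round(x['centre'],1).tolist()) for x in r.find_in(p,q)[:2]])
for th in(-30,-15,0,15,30):
  t=np.radians(th); print(th,np.round(proj(p,WB(30*np.sin(t),-108,90+30*np.cos(t))),1))
print(proj(p,WB(85,30,110)))
a=p['frame'][190:260,220:330]; b=w['frame'][0:330,150:550]
cv2.imwrite('pics/e1c.png',cv2.cvtColor(np.hstack([b,cv2.resize(a,(400,330),interpolation=2)]),cv2.COLOR_RGB2BGR))
"
```

```text
t 13.6 pos [0.4809 0.1553 0.1786] turn [ 0.0004 -0.0026  0.0012] shift [ 0.0134 -0.102  -0.0086] F [1.0285 0.2887 0.5439] M [-0.0361  0.0323 -0.0584] op 0.497
crank_grip [(0.39, [224.6, 296.5])]
keeper_tip []
-30 [233.8 295.6]
-15 [230.8 295.3]
0 [227.7 295. ]
15 [224.7 294.7]
30 [222.1 294.5]
(np.float64(201.0489450149996), np.float64(238.92267094771736))
```

View pics/e1c.png

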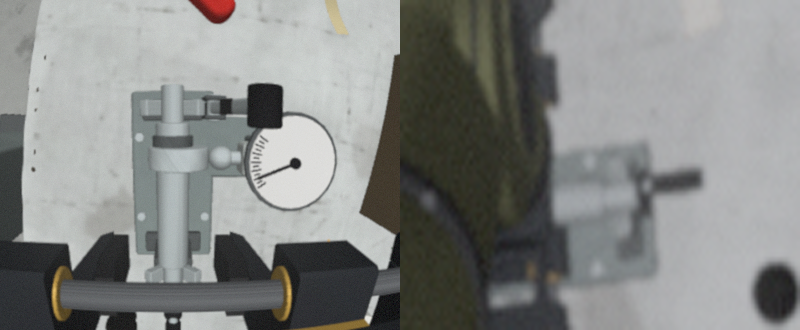

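The top crop shows the handle standing upright, its black sleeve at (680,181), about -3° from up. The wrist crop shows the needle at (260,178) from centre (295,163). I'm moving to the handle with a slight tilt, to keep the dial in view and clear the bench.

>>> move_arm:
  targets:
    - [[0.06, 0.008, 0, 0.003, -0.025, 0, 0.5], [0.06, 0.008, 0, 0.004, -0.03, 0, 0.5], [0.06, 0.008, 0, 0.003, -0.025, 0, 0.5], [0.06, 0.008, 0, 0.002, -0.02, 0, 0.5], [0, 0, 0, 0, 0, 0, 0.5]]

```text
clock: 14.3
tool_pos: [0.4878, 0.0558, 0.1688]
eef_rot: [0.99, 0.07, -0.016, -0.125]
contact_force: [0.4, -0.3, -0.4]
opening: 0.501
```

```bash
cat >> h.py <<'E'
def H(th,dr=0,y=-112):
    t=np.radians(th); to(WB((30+dr)*np.sin(t),y+2,90+(30+dr)*np.cos(t)-7.75),B[2],.25)
E
python3 -c "
from h import *
H(0)"
```

```text
t 14.3 pos [0.4878 0.0558 0.1688] turn [ 0.0005 -0.0141 -0.0116] shift [ 0.0063 -0.0005 -0.0566] F [ 0.4062 -0.2564 -0.3529] M [-0.3153 -0.0448 -0.0337] op 0.501
```

>>> move_arm:
  targets:
    - [[0, -0.01, -0.008, 0.005, 0, -0.01, 0.5], [0, -0.004, -0.003, 0.002, 0, -0.02, 0.5], [0, 0, 0, 0, 0, -0.018, 0.5], [0, 0, 0, 0, 0, -0.008, 0.5], [0, 0, 0, 0, 0, 0, 0.4]]

```text
clock: 14.8
tool_pos: [0.4927, 0.0563, 0.1068]
eef_rot: [0.99, 0.063, -0.012, -0.124]
contact_force: [0.8, 0.4, -0.3]
opening: 0.434
```

```bash
python3 -c "
from h import *
H(0)
w=shot('wrist','f1'); t=shot('top','f1t')
a=t['frame'][170:270,200:340]; b=w['frame'][0:250,150:550]
cv2.imwrite('pics/f1c.png',cv2.cvtColor(np.hstack([b,cv2.resize(a,(350,250),interpolation=2)]),cv2.COLOR_RGB2BGR))
"
```

```text
t 14.8 pos [0.4927 0.0563 0.1068] turn [ 0.0004 -0.0074  0.0028] shift [ 0.0014 -0.0009  0.0054] F [ 0.7985  0.3999 -0.3429] M [-0.2382  0.0032  0.0225] op 0.434
```

View pics/f1c.png

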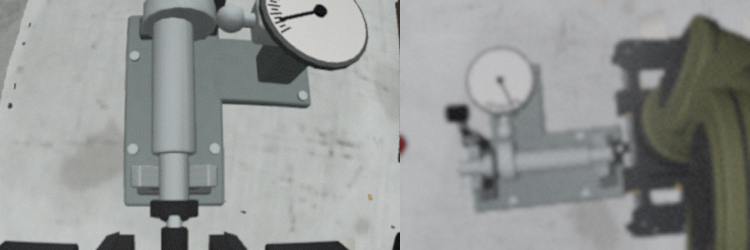

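The wrist crop shows the fingers straddling the handle, with the needle at (285,20) from (320,10). The top crop shows the dial unobstructed, with the needle pointing from (500,80) to (515,107). I'll grip lightly and set up a needle reader.

>>> move_arm:
  targets:
    - [[0, -0.007, 0.003, 0.002, -0.001, 0.006, 0.2], [0, 0, 0, 0, 0, 0, 0.1], [0, 0, 0, 0, 0, 0, 0], [0, 0, 0, 0, 0, 0, 0], [0, 0, 0, 0, 0, 0, 0]]
  force: 8

```text
clock: 15.4
tool_pos: [0.4962, 0.0559, 0.1167]
eef_rot: [0.99, 0.066, -0.006, -0.124]
contact_force: [0.1, 0.2, -3.6]
opening: 0.132
```

```bash
cat >> h.py <<'E'
def needle(p):
    v,u=proj(p,WB(85,30,110)); g=cv2.cvtColor(p["frame"],cv2.COLOR_RGB2GRAY).astype(float)
    best=[]
    for dv in np.arange(-1.5,1.6,.5):
        for du in np.arange(-1.5,1.6,.5):
            a=np.radians(np.arange(-80,100,1.)); rr=np.arange(0,9.1,.5)
            X=(u+du+np.outer(np.sin(a),rr)).astype(np.float32); Y=(v+dv+np.outer(np.cos(a),rr)).astype(np.float32)
            m=cv2.remap(g.astype(np.float32),X,Y,1).mean(1); i=m.argmin(); best.append((m[i],np.degrees(a[i])))
    best.sort(); return float(np.mean([b[1] for b in best[:3]]))
def rd(n=2):
    a=[needle(snap("top")) for _ in range(n)]; m=np.mean(a); print("needle",np.round(a,1),"mm",round(float((m-Z0)/5.73),2))
Z0=-26.
E
python3 -c "
from h import *
H(0); rd()
p=load('f1t'); print(needle(p))
q=dict(p); q['frame']=cv2.cvtColor(cv2.imread('pics/top0.png'),cv2.COLOR_BGR2RGB); print('zero',needle(q))
"
```

```text
t 15.4 pos [0.4962 0.0559 0.1167] turn [ 0.0007  0.0055 -0.002 ] shift [-0.0021 -0.0006 -0.0045] F [ 0.076   0.1607 -3.6325] M [-0.3474  0.0055 -0.0083] op 0.132
needle [26.3 26.7] mm 9.16
26.333333333333332
zero -31.0
```

```bash
cat >> h.py <<'E'
Z0=-31.; TILT=.25
def rows(ths,zc=86.,y=-112,rad=30):
    s=r.get_state(); p=s["tool_pos"]; d=p-WB(0,0,0); c,n=np.cos(B[2]),np.sin(B[2])
    bx=(c*d[0]+n*d[1])*1e3; bz=p[2]*1e3-zc
    print("t",round(s["clock"],2),"theta",round(float(np.degrees(np.arctan2(bx,bz))),1),"rad",round(float(np.hypot(bx,bz)),1),"y",round(float(-n*d[0]+c*d[1])*1e3,1),"F",s["contact_force"].round(1),"M",s["moment"].round(2),"op",round(s["opening"],3))
    to(p,B[2],TILT)
    for th in ths:
        t=np.radians(th); q=WB(rad*np.sin(t),y+2,zc+rad*np.cos(t)); print((q-p).round(4)); p=q
E
python3 -c "
from h import *
rows([16,28,40,52,64])"
```

```text
t 15.5 theta 4.0 rad 30.7 y -109.7 F [-1.  -0.6 -3.4] M [-0.36  0.05  0.  ] op 0.129
t 15.5 pos [0.4962 0.0559 0.1166] turn [ 0.0007  0.0053 -0.0019] shift [0. 0. 0.] F [-0.9669 -0.5881 -3.4347] M [-0.3648  0.0516  0.001 ] op 0.129
[ 0.0061  0.0005 -0.0017]
[ 0.0058  0.0008 -0.0023]
[ 0.0052  0.0007 -0.0035]
[ 0.0043  0.0006 -0.0045]
[ 0.0033  0.0004 -0.0053]
```

>>> move_arm:
  targets:
    - [[0, 0, 0, 0.006, 0.001, -0.0015, 0], [0, 0, 0, 0.0055, 0.001, -0.0025, 0], [0, 0, 0, 0.005, 0.001, -0.0035, 0], [0, 0, 0, 0.0042, 0, -0.0045, 0], [0, 0, 0, 0, 0, 0, 0]]

```text
clock: 16.0
tool_pos: [0.5187, 0.0592, 0.1038]
eef_rot: [0.99, 0.066, -0.006, -0.124]
contact_force: [-1.3, -0.5, 0.3]
opening: 0.129
```

```bash
python3 -c "
from h import *
rows([64,76,88,100]);rd(1)"
```

```text
t 16.0 theta 54.5 rad 30.6 y -109.4 F [-1.3 -0.5  0.3] M [-0.5   0.12  0.07] op 0.129
t 16.0 pos [0.5187 0.0592 0.1038] turn [ 0.0004  0.005  -0.002 ] shift [0. 0. 0.] F [-1.2802 -0.4703  0.2832] M [-0.499   0.1188  0.0652] op 0.129
[ 0.0021 -0.0003 -0.0046]
[ 0.0021  0.0003 -0.0059]
[ 0.0009  0.0001 -0.0062]
[-0.0004 -0.0001 -0.0063]
needle [18.7] mm 8.67
```

>>> move_arm:
  targets:
    - [[0, 0.003, -0.002, 0.002, 0, -0.005, 0], [0, 0, 0, 0.002, 0, -0.006, 0], [0, 0, 0, 0.001, 0, -0.006, 0], [0, 0, 0, 0, 0, -0.006, 0], [0, 0, 0, 0, 0, 0, 0]]

```text
clock: 16.55
tool_pos: [0.5231, 0.0594, 0.0787]
eef_rot: [0.99, 0.065, -0.008, -0.124]
contact_force: [-1.7, -0.3, -1.5]
opening: 0.13
```

```bash
python3 -c "
from h import *
rows([112,124,136,148]);rd(1)"
```

```text
t 16.55 theta 103.9 rad 30.2 y -109.8 F [-1.7 -0.3 -1.5] M [-0.37  0.23  0.07] op 0.13
t 16.55 pos [0.5231 0.0594 0.0787] turn [-0.      0.0001 -0.0002] shift [0. 0. 0.] F [-1.7187 -0.2974 -1.4948] M [-0.3744  0.2264  0.0731] op 0.13
[-0.0014 -0.0004 -0.004 ]
[-0.0029 -0.0004 -0.0055]
[-0.004  -0.0005 -0.0048]
[-0.0049 -0.0006 -0.0039]
needle [-1.3] mm 5.18
```

>>> move_arm:
  targets:
    - [[0, 0, 0, -0.002, 0, -0.005, 0], [0, 0, 0, -0.003, 0, -0.0055, 0], [0, 0, 0, -0.004, -0.001, -0.005, 0], [0, 0, 0, -0.005, -0.001, -0.004, 0], [0, 0, 0, 0, 0, 0, 0]]

```text
clock: 17.1
tool_pos: [0.5071, 0.0575, 0.0589]
eef_rot: [0.99, 0.065, -0.008, -0.125]
contact_force: [-2.2, -1.1, 2.4]
opening: 0.126
```

```bash
python3 -c "
from h import *
rows([164,176,188,200]);rd(1)"
```

```text
t 17.1 theta 154.0 rad 30.1 y -109.6 F [-2.2 -1.1  2.4] M [-0.47  0.42  0.09] op 0.126
t 17.1 pos [0.5071 0.0575 0.0589] turn [-0.0008 -0.0003 -0.0007] shift [0. 0. 0.] F [-2.2247 -1.0904  2.374 ] M [-0.4688  0.4152  0.0931] op 0.126
[-0.0049 -0.001  -0.0018]
[-0.0061 -0.0008 -0.0011]
[-0.0062 -0.0008  0.0002]
[-0.006  -0.0008  0.0015]
needle [-16.] mm 2.62
```

>>> move_arm:
  targets:
    - [[0, 0, 0, -0.005, -0.001, -0.002, 0], [0, 0, 0, -0.006, -0.001, -0.001, 0], [0, 0, 0, -0.006, -0.001, 0, 0], [0, 0, 0, -0.006, -0.001, 0.0015, 0], [0, 0, 0, 0, 0, 0, 0]]

```text
clock: 17.65
tool_pos: [0.4871, 0.0539, 0.0576]
eef_rot: [0.99, 0.065, -0.004, -0.125]
contact_force: [-0.1, 0.8, -3.0]
opening: 0.13
```

```bash
python3 -c "
from h import *
rows([212,224,236,248]);rd(1)"
```

```text
t 17.65 theta -165.9 rad 29.3 y -110.5 F [-0.1  0.8 -3. ] M [-0.22  0.04 -0.01] op 0.13
t 17.65 pos [0.4871 0.0539 0.0576] turn [-0.001   0.0086  0.0006] shift [0. 0. 0.] F [-0.1369  0.7962 -3.0386] M [-0.2213  0.0381 -0.01  ] op 0.13
[-0.0088 -0.0006  0.0029]
[-0.0049 -0.0006  0.0039]
[-0.004  -0.0005  0.0048]
[-0.0029 -0.0004  0.0055]
needle [-21.] mm 1.75
```

>>> move_arm:
  targets:
    - [[0, 0.005, 0, -0.005, 0, 0.0015, 0], [0, 0.004, 0, -0.006, -0.001, 0.003, 0], [0, 0, 0, -0.005, 0, 0.004, 0], [0, 0, 0, -0.004, -0.001, 0.005, 0], [0, 0, 0, 0, 0, 0, 0]]

```text
clock: 18.2
tool_pos: [0.4679, 0.0514, 0.0725]
eef_rot: [0.99, 0.064, -0.006, -0.124]
contact_force: [-0.4, -0.5, -0.0]
opening: 0.133
```

```bash
python3 -c "
from h import *
rows([254,266,278,290]);rd(1)"
```

```text
t 18.2 theta -117.1 rad 29.7 y -110.5 F [-0.4 -0.5 -0. ] M [-0.42 -0.01 -0.02] op 0.133
t 18.2 pos [0.4679 0.0514 0.0725] turn [-0.0001  0.0034  0.0016] shift [0. 0. 0.] F [-0.4204 -0.5438 -0.0294] M [-0.4174 -0.012  -0.0158] op 0.133
[-0.0024  0.0002  0.0053]
[-0.0011 -0.0001  0.0062]
[0.0002 0.     0.0063]
[0.0015 0.0002 0.0061]
needle [-10.3] mm 3.61
```

>>> move_arm:
  targets:
    - [[0, 0.003, 0.001, -0.002, 0, 0.0055, 0], [0, 0, 0, -0.001, 0, 0.006, 0], [0, 0, 0, 0, 0, 0.006, 0], [0, 0, 0, 0.0015, 0, 0.006, 0], [0, 0, 0, 0, 0, 0, 0]]

```text
clock: 18.75
tool_pos: [0.4669, 0.0513, 0.0979]
eef_rot: [0.99, 0.065, -0.008, -0.124]
contact_force: [1.5, -0.4, 0.2]
opening: 0.13
```

```bash
python3 -c "
from h import *
rows([302,314,326,338]);rd(1)"
```

```text
t 18.75 theta -66.6 rad 30.0 y -110.5 F [ 1.5 -0.4  0.2] M [-0.3  -0.22 -0.04] op 0.13
t 18.75 pos [0.4669 0.0513 0.0979] turn [0.0002 0.0009 0.0008] shift [0. 0. 0.] F [ 1.4515 -0.4257  0.2271] M [-0.2989 -0.2244 -0.0433] op 0.13
[0.002  0.0008 0.004 ]
[0.0038 0.0005 0.0049]
[0.0048 0.0006 0.004 ]
[0.0055 0.0007 0.0029]
needle [1.] mm 5.58
```

>>> move_arm:
  targets:
    - [[0, 0, 0, 0.002, 0.001, 0.005, 0], [0, 0, 0, 0.004, 0, 0.005, 0], [0, 0, 0, 0.005, 0.001, 0.004, 0], [0, 0, 0, 0.0055, 0.001, 0.003, 0], [0, 0, 0, 0, 0, 0, 0]]

```text
clock: 19.3
tool_pos: [0.4836, 0.0542, 0.1155]
eef_rot: [0.99, 0.064, -0.009, -0.124]
contact_force: [1.6, 0.1, -0.9]
opening: 0.132
```

```bash
python3 -c "
from h import *
rows([0,10,20,30]);rd(2)
T=np.radians([4,54.5,104,154,194,243,293.4]);N=np.array([26.4,18.7,-1.3,-16,-21,-10.3,1.])
A=np.c_[np.ones(7),np.cos(T),np.sin(T)];x,*_=np.linalg.lstsq(A,N,rcond=None);print(x,np.hypot(*x[1:]),np.degrees(np.arctan2(x[2],x[1])),(A@x-N).round(1))"
```

```text
t 19.3 theta -19.7 rad 31.3 y -109.8 F [ 1.6  0.1 -0.9] M [-0.37 -0.23 -0.09] op 0.132
t 19.3 pos [0.4836 0.0542 0.1155] turn [ 0.0006 -0.0021  0.0009] shift [0. 0. 0.] F [ 1.5767  0.0999 -0.8565] M [-0.3702 -0.2341 -0.0944] op 0.132
[0.0105 0.0012 0.0005]
[ 0.0052  0.0007 -0.0005]
[ 0.005   0.0007 -0.0014]
[ 0.0047  0.0006 -0.0022]
needle [22.  21.7] mm 9.22
[ 1.3232 22.0227  5.052 ] 22.594787528344757 12.920157050744908 [-2.8 -0.5  2.2 -0.3 -0.3 -2.9  4.4]
```

>>> move_arm:
  targets:
    - [[0, 0, 0, 0.005, 0.001, 0.0005, 0], [0, 0, 0, 0.0055, 0.001, 0, 0], [0, 0, 0, 0.005, 0.001, -0.0005, 0], [0, 0, 0, 0, 0, 0, 0]]

```text
clock: 19.8
tool_pos: [0.4962, 0.0565, 0.116]
eef_rot: [0.99, 0.064, -0.013, -0.124]
contact_force: [1.5, 0.0, -0.1]
opening: 0.131
```

```bash
python3 -c "
from h import *
rows([30,40]);rd(4)"
```

```text
t 19.8 theta 4.3 rad 30.1 y -109.2 F [ 1.5  0.  -0.1] M [-0.3  -0.16 -0.07] op 0.131
t 19.8 pos [0.4962 0.0565 0.116 ] turn [ 0.0005 -0.0094  0.0003] shift [0. 0. 0.] F [ 1.4597  0.0235 -0.0921] M [-0.2977 -0.1623 -0.0714] op 0.131
[ 0.0128  0.0008 -0.004 ]
[ 0.0042  0.0006 -0.003 ]
needle [26.3 26.3 26.7 26.7] mm 10.03
```

>>> move_arm:
  targets:
    - [[0, -0.009, 0, 0.005, 0, -0.001, 0], [0, 0, 0, 0.005, 0.001, -0.002, 0], [0, 0, 0, 0.004, 0, -0.002, 0], [0, 0, 0, 0, 0, 0, 0]]

```text
clock: 20.4
tool_pos: [0.5097, 0.0585, 0.1117]
eef_rot: [0.99, 0.065, -0.009, -0.125]
contact_force: [1.7, -1.1, 1.8]
opening: 0.128
```

```bash
python3 -c "
from h import *
rows([20,12]);rd(3)"
```

```text
t 20.4 theta 31.7 rad 30.2 y -108.9 F [ 1.7 -1.1  1.8] M [-0.39 -0.17  0.  ] op 0.128
t 20.4 pos [0.5097 0.0585 0.1117] turn [-0.0014 -0.001  -0.0009] shift [0. 0. 0.] F [ 1.7081 -1.1332  1.82  ] M [-0.3922 -0.1704  0.001 ] op 0.128
[-0.0054 -0.0018  0.0025]
[-0.004  -0.0005  0.0012]
needle [24. 26. 26.] mm 9.83
```

>>> move_arm:
  targets:
    - [[0, 0, 0, -0.005, -0.001, 0.0022, 0], [0, 0, 0, -0.0045, -0.001, 0.0012, 0], [0, 0, 0, 0, 0, 0, 0]]

```text
clock: 20.85
tool_pos: [0.5015, 0.0575, 0.1164]
eef_rot: [0.99, 0.065, -0.006, -0.126]
contact_force: [0.4, 0.5, 0.1]
opening: 0.133
```

```bash
python3 -c "
from h import *
rows([12]);rd(3)"
```

```text
t 20.85 theta 14.1 rad 31.3 y -108.9 F [0.4 0.5 0.1] M [-0.28 -0.18 -0.09] op 0.133
t 20.85 pos [0.5015 0.0575 0.1164] turn [-0.0027  0.0042 -0.0005] shift [0. 0. 0.] F [0.3644 0.4984 0.1482] M [-0.2751 -0.1775 -0.087 ] op 0.133
[-0.0012 -0.0013 -0.001 ]
needle [25.7 25.3 23.7] mm 9.75
```

>>> move_arm:
  targets:
    - [[0, 0, 0, 0, 0, -0.001, 0], [0, 0, 0, 0, 0, 0, 0.25], [0, 0, 0, 0, 0, 0, 0.4], [0, 0, 0, 0, 0, 0, 0.5], [0, 0, 0, 0, 0, 0, 0.5]]

```text
clock: 21.5
tool_pos: [0.4989, 0.0563, 0.1138]
eef_rot: [0.99, 0.065, -0.009, -0.125]
contact_force: [0.1, 0.3, -0.4]
opening: 0.474
```

```bash
python3 -c "
from h import *
rows([12]);rd(5)
p=shot('top','g1'); w=shot('wrist','g1w')
print('f1t zoom compare')
a=[cv2.resize(load(n)['frame'][185:217,222:256],(320,300),interpolation=2) for n in ('f1t','g1')]
"
```

```text
t 21.5 theta 9.9 rad 28.2 y -109.6 F [ 0.1  0.3 -0.4] M [-0.32  0.   -0.02] op 0.474
t 21.5 pos [0.4989 0.0563 0.1138] turn [-0.0013 -0.0023 -0.0008] shift [0. 0. 0.] F [ 0.0616  0.2705 -0.3956] M [-0.3224  0.004  -0.0236] op 0.474
[ 0.0014 -0.0002  0.0015]
needle [25.  26.7 26.7 26.7 26.7] mm 10.01
f1t zoom compare
```

Released, the dial reads 10.0 mm, its highest. Now I withdraw and go behind the keeper with the gripper closed.

>>> move_arm:
  targets:
    - [[0, 0, 0, 0, 0, 0.02, 0.5], [0, 0, 0, 0, 0, 0.035, 0.5], [0, 0, 0, 0, 0, 0.035, 0.5], [-0.06, -0.008, 0, 0, 0, 0.01, 0.3], [-0.06, -0.008, 0, 0.01, 0.01, 0, 0.1]]

```text
clock: 22.35
tool_pos: [0.508, 0.0621, 0.217]
eef_rot: [0.996, 0.061, -0.006, -0.063]
contact_force: [1.0, -0.2, -0.4]
opening: 0.341
```

>>> move_arm:
  targets:
    - [[-0.06, -0.008, 0, 0.01, 0.035, 0, 0], [-0.06, -0.008, 0, 0.01, 0.035, 0, 0], [0, 0, 0, 0.01, 0.035, 0, 0], [0, 0, 0, 0.01, 0.035, 0, 0], [0, 0, 0, 0, 0, 0, 0]]

```text
clock: 22.85
tool_pos: [0.5494, 0.2118, 0.219]
eef_rot: [0.998, 0.063, 0.002, -0.001]
contact_force: [-0.3, -0.3, 0.4]
opening: 0.005
```

```bash
python3 -c "
from h import *
to(WB(80,66,200),B[2])
"
```

```text
t 22.85 pos [0.5494 0.2118 0.219 ] turn [-0.0023  0.0037  0.0059] shift [ 0.001   0.0285 -0.019 ] F [-0.3342 -0.3134  0.4007] M [-0.0351  0.1157 -0.0144] op 0.005
```

>>> move_arm:
  targets:
    - [[0, 0, 0.005, 0.003, 0.018, 0, 0], [0, 0, 0, 0, 0.01, -0.01, 0], [0, 0, 0, 0, 0, -0.02, 0], [0, 0, 0, 0, 0, -0.02, 0], [0, 0, 0, 0, 0, 0, 0]]

```text
clock: 23.35
tool_pos: [0.5505, 0.2398, 0.1656]
eef_rot: [0.998, 0.066, 0.001, -0.0]
contact_force: [0.4, -1.0, 0.2]
opening: 0.006
```

```bash
cat >> h.py <<'E'
def K(phis,m=0,rr=55):
    s=r.get_state(); p=s["tool_pos"]; to(WB(80,66,164),B[2])
    for f in phis:
        t=np.radians(f); q=WB(28-rr*np.cos(t)+9*np.sin(t)+17+m,66,102+rr*np.sin(t)+9*np.cos(t)+11); print(f,(q-p).round(4)); p=q
E
python3 -c "
from h import *
K([104,90,78,66,54,42,30,18])
p=shot('wrist','k1')
print([(round(x['score'],2),np.round(x['centre'],1).tolist()) for x in r.find_in(p,'keeper_tip')[:2]], proj(p,WB(43.6,66,162)))
"
```

```text
t 23.35 pos [0.5505 0.2398 0.1656] turn [-0.0004  0.0013 -0.0005] shift [-0.0001  0.0005 -0.0016] F [ 0.4314 -0.9973  0.2387] M [-0.0796  0.0705 -0.0166] op 0.006
104 [-0.013  -0.0012 -0.0014]
90 [-0.0129 -0.0017  0.0038]
78 [-0.0115 -0.0015  0.0007]
66 [-0.0114 -0.0015 -0.0018]
54 [-0.0108 -0.0014 -0.0041]
42 [-0.0097 -0.0013 -0.0063]
30 [-0.0082 -0.0011 -0.0082]
18 [-0.0063 -0.0008 -0.0097]
[(0.7, [236.0, 250.7])] (np.float64(254.63476317396015), np.float64(249.3054949832126))
```

>>> move_arm:
  targets:
    - [[0, 0, 0, -0.012, -0.001, 0, 0], [0, 0, 0, -0.012, -0.002, 0.001, 0], [0, 0, 0, -0.012, -0.002, 0, 0], [0, 0, 0, -0.011, -0.001, -0.001, 0], [0, 0, 0, 0, 0, 0, 0]]

```text
clock: 23.95
tool_pos: [0.5104, 0.2327, 0.1744]
eef_rot: [0.998, 0.063, 0.01, -0.003]
contact_force: [0.3, 0.6, 0.1]
opening: 0.0
```

```bash
python3 -c "
from h import *
K([66,54,42,30,18,6])
p=shot('side','k2');
print([(round(x['score'],2),np.round(x['centre'],1).tolist()) for x in r.find_in(p,'keeper_tip')[:2]])
for f in (100,80,70,60,50): t=np.radians(f); print(f,np.round(proj(p,WB(28-62*np.cos(t),66,102+62*np.sin(t))),1))
rd(1)
"
```

```text
t 23.95 pos [0.5104 0.2327 0.1744] turn [-0.007   0.0205  0.0054] shift [ 0.04    0.0076 -0.0104] F [0.2892 0.5952 0.1439] M [-0.0977  0.0868 -0.0661] op 0.0
66 [-0.0088  0.0011 -0.0075]
54 [-0.0108 -0.0014 -0.0041]
42 [-0.0097 -0.0013 -0.0063]
30 [-0.0082 -0.0011 -0.0082]
18 [-0.0063 -0.0008 -0.0097]
6 [-0.0042 -0.0006 -0.0109]
[]
100 [213.  341.1]
80 [213.2 351.7]
70 [214.6 356.8]
60 [216.7 361.5]
50 [219.5 365.6]
needle [26.7] mm 10.06
```

>>> move_arm:
  targets:
    - [[-0.007, 0.02, 0.005, -0.006, 0.001, -0.01, 0], [0, 0, 0, -0.01, -0.001, -0.004, 0], [0, 0, 0, -0.011, -0.001, -0.004, 0], [0, 0, 0, -0.01, -0.001, -0.006, 0], [0, 0, 0, 0, 0, 0, 0]]

```text
clock: 24.6
tool_pos: [0.4749, 0.2307, 0.1478]
eef_rot: [0.998, 0.065, 0.002, 0.0]
contact_force: [0.0, 0.8, 0.9]
opening: 0.006
```

```bash
python3 -c "
from h import *
K([42,30,18,6])
p=shot('side','k3'); rd(1)
cv2.imwrite('pics/k3c.png',cv2.cvtColor(cv2.resize(p['frame'][170:300,280:420],(700,650)),cv2.COLOR_RGB2BGR)[:600])
"
```

```text
t 24.6 pos [0.4749 0.2307 0.1478] turn [0.0004 0.0031 0.0015] shift [0.0754 0.0096 0.0162] F [0.0188 0.8218 0.8831] M [-0.0238  0.0711 -0.0202] op 0.006
42 [0.0062 0.0004 0.0087]
30 [-0.0082 -0.0011 -0.0082]
18 [-0.0063 -0.0008 -0.0097]
6 [-0.0042 -0.0006 -0.0109]
needle [27.3] mm 10.18
```

>>> move_arm:
  targets:
    - [[0, 0.003, 0.001, -0.006, -0.001, -0.006, 0], [0, 0, 0, -0.005, -0.001, -0.006, 0], [0, 0, 0, -0.004, 0, -0.004, 0], [0, 0, 0, 0, 0, 0, 0]]

```text
clock: 25.1
tool_pos: [0.4624, 0.2294, 0.1316]
eef_rot: [0.998, 0.065, 0.003, -0.001]
contact_force: [-0.6, -0.2, 0.5]
opening: 0.004
```

```bash
python3 -c "
from h import *
K([6,0])
rd(2)
"
```

```text
t 25.1 pos [0.4624 0.2294 0.1316] turn [-0.0018  0.0052  0.0015] shift [0.088  0.0109 0.0324] F [-0.5633 -0.2352  0.4741] M [-0.0517  0.1183 -0.0099] op 0.004
6 [ 0.     -0.0007 -0.0039]
0 [-0.0012 -0.0002 -0.0057]
needle [-80. -80.] mm -8.55
```

>>> move_arm:
  targets:
    - [[0, 0.004, 0, -0.004, -0.001, -0.004, 0], [0, 0, 0, -0.004, 0, -0.004, 0], [0, 0, 0, 0, 0, 0, 0]]

```text
clock: 25.5
tool_pos: [0.4559, 0.2286, 0.1239]
eef_rot: [0.998, 0.064, 0.002, -0.001]
contact_force: [-0.5, -0.4, -0.3]
opening: 0.006
```

```bash
python3 -c "
from h import *
to(WB(-20,66,122),B[2])
"
```

```text
t 25.5 pos [0.4559 0.2286 0.1239] turn [-0.0031  0.0047  0.0024] shift [-0.0046 -0.0014 -0.0019] F [-0.5352 -0.4202 -0.2824] M [-0.0633  0.0819 -0.0238] op 0.006
```

>>> move_arm:
  targets:
    - [[0, 0, 0, -0.004, -0.001, -0.002, 0], [0, 0, 0, 0, 0, 0, 0]]

```text
clock: 25.7
tool_pos: [0.4518, 0.2277, 0.1218]
eef_rot: [0.998, 0.064, 0.003, -0.002]
contact_force: [0.2, -0.2, 0.8]
opening: 0.005
```

>>> move_arm:
  targets:
    - [[0, 0, 0, 0, 0, -0.002, 0], [0, 0, 0, 0, 0, 0, 0]]

```text
clock: 25.9
tool_pos: [0.4519, 0.2278, 0.1206]
eef_rot: [0.998, 0.064, 0.003, -0.002]
contact_force: [-0.0, 0.7, 4.9]
opening: 0.008
```

```bash
python3 -c "
from h import *
to(WB(-24,66,122),B[2])
"
```

```text
t 25.9 pos [0.4519 0.2278 0.1206] turn [-0.0039  0.0059  0.0025] shift [-0.0046 -0.0011  0.0014] F [-0.0023  0.6656  4.9171] M [-0.0939 -0.0246  0.0153] op 0.008
```

>>> move_arm:
  targets:
    - [[0, 0, 0, 0, 0, 0.02, 0], [0, 0, 0, 0, 0, 0.04, 0], [0, 0, 0, 0, 0, 0.045, 0], [0, 0, 0, -0.01, -0.01, 0.03, 0], [0, 0, 0, -0.01, -0.04, 0, 0]]

```text
clock: 26.4
tool_pos: [0.4288, 0.1809, 0.2582]
eef_rot: [0.998, 0.069, -0.0, -0.002]
contact_force: [1.2, -0.7, -0.1]
opening: 0.008
```

>>> move_arm:
  targets:
    - [[0, 0, 0, -0.01, -0.045, 0, 0], [0, 0, 0, -0.01, -0.045, 0, 0], [0, 0, 0, 0, -0.045, 0, 0], [0, 0, 0, 0, -0.03, 0, 0], [0, 0, 0, 0, 0, 0, 0]]

```text
clock: 26.9
tool_pos: [0.4019, 0.0071, 0.2593]
eef_rot: [0.998, 0.068, -0.002, -0.002]
contact_force: [-0.3, 1.2, 0.0]
opening: 0.005
```

```bash
python3 -c "
from h import *
to(WB(0,0,250),B[2]); rd(5)
w=shot('wrist','z1'); s=shot('side','z1s'); t=shot('top','z1t')
f=lambda p,c,z:cv2.resize(p['frame'][c[0]:c[1],c[2]:c[3]],z,interpolation=2)
im=np.vstack([f(w,(0,300,120,520),(400,300)),f(t,(180,250,220,320),(400,280))])
im=np.hstack([im,f(s,(190,290,290,390),(400,580))])
cv2.imwrite('pics/z1c.png',cv2.cvtColor(im,cv2.COLOR_RGB2BGR))
for q in [(-34,66,102)]: print(proj(s,WB(*q)),proj(w,WB(*q)))
print([(round(x['score'],2),np.round(x['centre'],1).tolist()) for x in r.find_in(s,'keeper_tip')[:2]],[(round(x['score'],2),np.round(x['centre'],1).tolist()) for x in r.find_in(w,'keeper_tip')[:2]])
"
```

```text
t 26.9 pos [0.4019 0.0071 0.2593] turn [-0.0032 -0.0047 -0.0043] shift [ 0.0778  0.1573 -0.0093] F [-0.3364  1.2332  0.0181] M [-0.0301  0.0201 -0.0105] op 0.005
needle [26.7 26.7 26.7 26.3 26.7] mm 10.05
(np.float64(240.25624604650065), np.float64(374.64311580663616)) (np.float64(-16.425192840655626), np.float64(387.92495988215455))
[(0.74, [236.2, 365.9])] [(0.65, [70.3, 420.5])]
```

View pics/z1c.png

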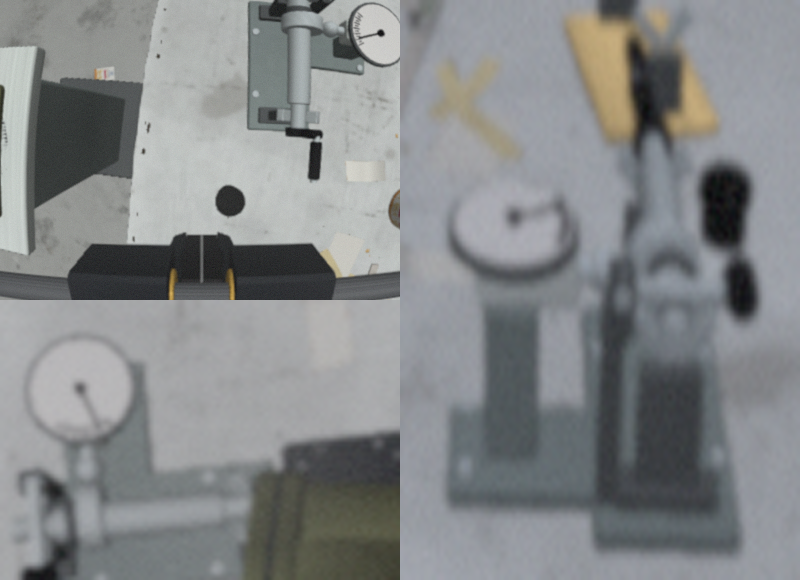

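The last view shows the keeper bar down at (742,285) in the side crop. That is native (239,375), against (240,375) predicted for closed. The needle is unchanged at its highest, and the arm is clear.

```bash
python3 -c "
from h import *
print(r.finish_job())"
```

```text
the job is handed in; nothing more can be done
None
```

The job is handed in at about 27 s of the 72 s allowed, and my last checks agreed with each other. No verdict is reported back.

- **Laying the shaft:** I took it from the stand and lowered it into the bench vees, crank at the open end, then let go. While finding the seat I pressed it down with a brief reading of about 38 N, harder than I meant for a gentle lay. I eased off before releasing.
- **Turning:** I turned the crank one full revolution. It passed the lowest spot, where the dial read about 1.8 mm, and came on round to the high spot. I went about 20° past it to find the top, then came back. The cosine fit and a symmetry check put the top at a handle angle of about 12°, and I left it near there, at about 10 to 14°.
- **Keeper:** I folded it down with closed fingers, pressing with about 5 N at contact. In the side camera its bar was within about 1 px of where a closed keeper should be.
- **Final reading:** after I backed the arm away the dial read about 10.05 mm, the same as when I let go of the handle. A single needle reading can be off by about 0.2 to 0.3 mm.
- **What disagreed:** the trained network placed the keeper bar about 9 px away from where I saw it in the side picture, and I went by the picture. One needle reading, taken while the arm blocked the dial, was meaningless and I ignored it.

I did not touch anything else on the table.

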